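# Dial open the poisons chest

### The arm

A 6-joint arm with a two-finger parallel gripper is mounted at the origin on the work surface. World frame = base frame: x ahead of the robot, y to its left, z up, the work surface at z = 0. Lengths are in m, angles in rad, forces in N, time in s.
With the tool pointing down it reaches from about 0.35 to 0.975 m from the base axis. Payload 7.1 kg.
Tool frame: the origin (TCP) lies midway between the tips of the shut fingers; the grasp point (between the pads) lies 19 mm behind it (r.pinch_z is the distance from the TCP to the grasp point, in m); z points along the fingers, y is the line along which they close (so a half turn about z gives the same grasp; the last joint's range is limited). The gripper opens to 88 mm and grips with 3 to 60 N. Pads are 20 mm wide; open, the fingers measure 115 mm over their backs; the gripper's body (75 mm by 178 mm) begins 61 mm behind the grasp point.
Start: joints at [1.089, 0.423, 1.63, -0, 1.089, -0.019], TCP at [0.279, 0.559, 0.223] pointing down, gripper open.
Joint ranges: [-3, 3], [-0.9, 2.11], [0.09, 2.58], [-1.31, 4.45], [0.11, 2.69], [-2.54, 2.54]. Speed limits (rad/s): [2.39, 2.39, 3.01, 3.14, 3.14, 3.14].

### API

Orientations are given as a rotation vector (axis times angle).
In Python, from cell import r, read_camera gives the robot as it stands. The module is installed in compiled form; this text tells all that it offers.
- The arm moves only by the shell command python3 -m crank 'ROWS' [FORCE]. ROWS is JSON, a list of rows, each a list of 3 entries, a list of its own where there are three numbers: the turn, a rotation vector about the world's x, y, z in rad, then the shift along the world's x, y, z in m, then the closure, from 0 (fully open) to 1 (shut). A call has 1 to 12 rows; each row shifts and turns the commanded pose from where the row before left it; what a row does not reach is not made up. A row lasts 1/8 s, in which the tool goes at most 62.5 mm and 10.7 degrees, less where a joint would pass 70% of its speed; a pose out of reach is approached as far as the arm can. A call with a gripper value outside its range is refused whole. The fingers move at their own pace and stop on an object; FORCE is the grip in N (left out, the last holds). Time passes only in rows, so rows that do not move let the fingers close. It gives the time, the measured TCP pose, the force, the opening and the grip force at its end, in the units of the state.
- r.read_state(): the state, without advancing time (a new reading comes with each control period).
- read_camera(name): name is "side" or "top" or "wrist"; returns a dict with "frame" (420x560x3 uint8, red, green, blue), "mtx" (3x3 intrinsics, pixels), "distortion" ([k1, k2, p1, p2, k3] as OpenCV has them; the pictures are not rectified), "R" (3x3) and "t" (3): a world point X has camera coordinates R X + t; the wrist camera has in their place "tool_from_camera" (4x4, takes a point from camera to tool coordinates, whose origin is the TCP and whose axes are the flange's). Camera axes: x right, y down, z forward; pixel columns grow to the right and rows downward; lengths in m; the calibration is good to about 2 mm. A picture is of the moment at which its call begins: read the wrist's pose just before it. There is no depth.
- r.job_done(): hands the job in; it is judged then, once.
The state is a dict: "time_s": time; "qpos": joint angles; "qvel": joint speeds; "tau": joint torques, N m; "position": TCP position; "tool_rot": TCP orientation; "force": force on the tool from outside, world axes, zero at the start; "ft_torque": the same for the moment, N m; "grip_width": opening from 0.0 (shut) to 1.0 (fully open); "grip_force": force on a finger pad.
Only numpy, scipy, OpenCV 4.12 (cv2) and the standard library are available. Lean on these libraries where they do the work, as an engineer would, in place of code of your own. Each camera call takes 0.05 s, during which the arm holds its last target. There are 200 camera calls.

### The job

Open the steel poisons chest on the bench: turn its combination dial right (clockwise) to 20, then left to 29, then slowly right again until you feel the bolt spring back and the dial come up solid, without straining the lock. Then raise the lid by its pull handle to about 60 degrees, let go so that it stands open by itself, and leave the glassware and bottles around the chest where they are.

Things in the scene. Friction and masses are not known exactly. Their poses are not given: they have to be found in the camera images.
- chest: Grey sheet steel poisons chest fixed to the bench, 230 mm deep (x), 420 mm wide (y), 125 mm high without its lid, which covers its whole top. Origin at the centre of its underside; x points from its front to its hinge side, y to the left seen from the front, z up.
- lid: Lid of the chest. Origin on its hinge axis at the middle of the chest's far top edge, 125 mm above the bench; its frame turns with the lid: x away from the front, y along the hinge axis, z out of its top (up when shut). Its stiff friction hinge (1 N m; lid and lock weigh 0.8 kg) holds it wherever it is left past 25 degrees; raising takes about 10 N at the handle. Bolt out: it lifts under 1 degree.
- lid_handle (a point): Centre of the grip bar of the lid's pull handle: round steel bar 11 mm thick, 100 mm long along the chest's y, on posts at its ends. Bar centre 38 mm above the lid's top face, 190 mm in front of the hinge axis and 44 mm above it when shut, 36 mm behind the lid's front edge. Frame as lid.
- lock_ring (a point): Point on the dial's axis at the lid's top face, 115 mm in front of the hinge axis; frame as lid, so z is the dial's axis and x points to the hinge side. Round it lies the lock's fixed steel ring, 108 mm across, 4 mm high; the index mark is the black radial line on the ring at its +x side.
- dial: Black dial disc, 85 mm across, face 11 mm above the lid, turning about lock_ring's z. 40 numbers 9 degrees apart, as white lines: every fifth long, 0 doubled and longest, rising clockwise around the face. Its x axis points to the 0 line: the number at the index = counter-clockwise angle from lock_ring's x to the dial's x / 9 degrees (20 = 180, 29 = 261). Turning right lowers it. Starts at 28 to 35.5.
- dial_knob (a point): Point on the dial's axis at mid-height of its knob, 28.5 mm above the lid. The knob is a black fluted cylinder 42 mm across, from 11 to 46 mm above the lid; take it at any yaw. Its drag grows from 0.04 to 0.20 N m as the lock's wheels are picked up, each after up to 54 degrees of turning. The hand may slip on it: the dial's number counts.
- index_mark (a point): Middle of the index line on the lock's ring, 48.5 mm from the dial's axis. 20 and 29 must each stand here to within 1 number, reached from the side given; if one is overrun, begin again: left to 33, right to 20, left to 29.
- zero_line (a point): Outer end of the dial's doubled 0 line, 41.5 mm from the axis. After 29 the dial turns right nearly free (under 0.1 N m); somewhere from 27.5 to 24, different every time, the spring bolt snaps back and holds it solid. Pressing on loads the bolt 34 mm from the axis: over 20 N there (0.65 N m) strains the lock; 0.2 to 0.35 N m is enough to feel it. No stop by 23.5: begin again.
- amber_bottle: Amber glass bottle with black cap, 60 mm across, 135 mm tall, standing close to the chest's left side. Origin at the centre of its underside. Leave it.
- salt_jar: White jar with blue cap, 68 mm across, 85 mm tall, close to the chest's right side. Origin at the centre of its underside. Leave it.
- small_bottle: Small amber bottle with blue cap, 44 mm across, 75 mm tall, close to the chest's right side further back. Origin at the centre of its underside. Leave it.
- petri_dish: Glass dish, 90 mm across, 15 mm tall, in front of the chest. Origin at the centre of its underside. Leave it.
- beaker: Glass beaker, 70 mm across, 90 mm tall, to the left of the chest. Origin at the centre of its underside. Leave it.
- mortar: White ceramic mortar bowl, 100 mm across, 60 mm tall, to the right of and before the chest. Origin at the centre of its underside. Leave it.
- screwdriver: Screwdriver, 190 mm long, lying to the left of and before the chest. Leave it.

How it is judged:
At the end, for the whole second after the job is handed in: The lid stands open by itself at more than 0.9 rad (52 degrees), at rest and released (angle between lid's own z axis and vertical between 0.9 and 1.7 rad and angular speed of lid below 0.05 rad/s); the robot touches nothing.
It fails at once if the lock is strained: more than 20 N between the bolt and the dial's wheels or the chest's keeper (dial forced past its solid stop, or the locked lid forced) (contact force between lid and chest above 20 N).
It fails at once if a bystander is moved more than 30 mm (distance of any of amber_bottle, salt_jar, small_bottle, petri_dish, beaker, mortar, screwdriver from where it was at the start of the episode above 0.03 m).
It also fails if it takes over 72 s, if anything falls off the work surface, if the arm or the gripper's body presses on something with over 40 N, if the wrist force passes 120 N, or if a joint passes its speed limit or range.

## Working session

There is one attempt and no reset: what is moved stays moved. The work goes in short steps, Python scripts to look and compute and a shell command to move; the robot and the scene stay as the last step left them, time stands still between calls to the robot, and variables do not carry over. Pictures are saved under pics/ and viewed, at most 10 in all, crops included, and the job is handed in when it is done.

```bash
mkdir -p pics
cat > h.py <<'E'
import numpy as np, cv2
from cell import r, read_camera
from scipy.spatial.transform import Rotation as Ro
def cam(name):
    s=r.read_state(); c=read_camera(name)
    if name=="wrist":
        T=np.eye(4);T[:3,:3]=Ro.from_rotvec(s["tool_rot"]).as_matrix();T[:3,3]=s["position"]
        M=T@np.array(c["tool_from_camera"]); c["C"]=M[:3,3];c["Rw"]=M[:3,:3]
    else:
        R=np.array(c["R"]);c["Rw"]=R.T;c["C"]=-R.T@np.array(c["t"])
    c["mtx"]=np.array(c["mtx"],float);c["distortion"]=np.array(c["distortion"],float)
    return c
def ray(c,uv):
    p=cv2.undistortPoints(np.array(uv,float).reshape(-1,1,2),c["mtx"],c["distortion"]).reshape(-1,2)
    return np.c_[p,np.ones(len(p))]@c["Rw"].T
def onz(c,uv,z):
    d=ray(c,uv); return c["C"]+d*((z-c["C"][2])/d[:,2])[:,None]
def proj(c,X):
    R=c["Rw"].T; return cv2.projectPoints(np.array(X,float).reshape(-1,1,3),cv2.Rodrigues(R)[0],-R@c["C"],c["mtx"],c["distortion"])[0].reshape(-1,2)
def save(n,f): cv2.imwrite(f"pics/{n}.png",f[:,:,::-1])
E
python3 - <<'E'
from h import *
t=cam("top");s=cam("side")
save("a",cv2.resize(np.vstack([t["frame"],s["frame"]]),(400*1,600)) if 0 else t["frame"]);save("b",s["frame"])
print(t["C"],s["C"],r.read_state(),r.pinch_z)
E
```

```text
[0.29130358 0.03507558 1.2713267 ] [ 0.03531665 -0.63553424  0.81600524] {'time_s': 0.1, 'qpos': array([ 1.08901277e+00,  4.23740190e-01,  1.63057522e+00,  4.12192873e-06,
        1.08858761e+00, -1.89752835e-02]), 'qvel': array([ 0.00026219, -0.00346363, -0.00253468,  0.00060512,  0.00031936,
        0.0003993 ]), 'tau': array([ 8.72295714e-04, -5.45611167e+01, -2.74324393e+01,  6.45337114e-02,
        1.87623454e-02, -3.89292813e-05]), 'position': array([0.27878012, 0.55884718, 0.22200962]), 'tool_rot': array([-7.20434375e-01, -3.05753375e+00,  1.99251423e-03]), 'force': array([-0.85209264,  0.27317311, -0.3504091 ]), 'ft_torque': array([0.00485468, 0.00320758, 0.01228445]), 'grip_force': 0.0, 'grip_width': 0.9988795344042333} 0.0187
```

View pics/a.png

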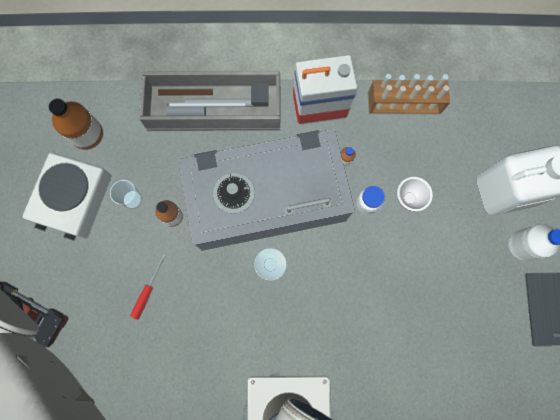

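View pics/b.png

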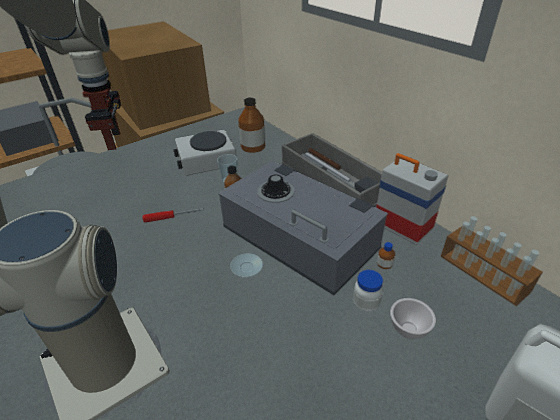

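The top view shows the chest rotated about 10°, with the dial at about (233,192), the handle bar from (288,211) to (329,203), and the far lid edge running (181,160)–(333,130). The side view confirms the layout. Next I'll measure these.

Run:
```python
from h import *
t=cam("top");f=t["frame"]
g=cv2.cvtColor(f,cv2.COLOR_RGB2GRAY)
m=np.zeros_like(g);m[165:220,205:262]=(g[165:220,205:262]<60)
m=cv2.morphologyEx(m,cv2.MORPH_CLOSE,np.ones((7,7)))
cs=max(cv2.findContours(m,0,2)[0],key=cv2.contourArea);e=cv2.fitEllipse(cs);print(e)
D=onz(t,[e[0]],.142)[0];print("dial",D)
H=onz(t,[[288,211.5],[329,203.5]],.169);print("handle",H,H.mean(0))
L=onz(t,[[181,160],[333,130],[353,212],[196,243]],.131);print(L)
v=H[0]-H[1];print("yaw",np.degrees(np.arctan2(-v[0],v[1])))
v=L[0]-L[1];print(np.degrees(np.arctan2(-v[0],v[1])));v=L[3]-L[2];print(np.degrees(np.arctan2(-v[0],v[1])))
save("c",cv2.resize(f[120:255,170:365],None,fx=4,fy=4,interpolation=cv2.INTER_CUBIC))
```

```text
((233.24562072753906, 191.77761840820312), (25.795286178588867, 27.09630584716797), 14.732704162597656)
dial [0.58242195 0.14280711 0.142     ]
handle [[ 0.52439485  0.00278538  0.169     ]
 [ 0.54465953 -0.10018448  0.169     ]] [ 0.53452719 -0.04869955  0.169     ]
[[ 0.67251337  0.28392599  0.131     ]
 [ 0.75626115 -0.12127851  0.131     ]
 [ 0.53072977 -0.16643008  0.131     ]
 [ 0.45100407  0.23651744  0.131     ]]
yaw 11.133641276335638
11.67748563109984
11.191781629722563
```

View pics/c.png

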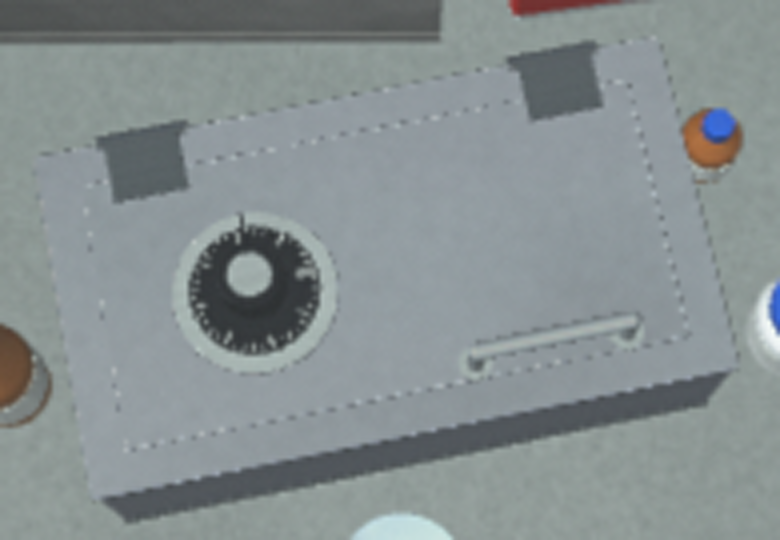

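The close-up shows the index at (241,220) and the dial centre at (255,290), so the chest is yawed about +11.3°. The current tool yaw suits the turn because q6 will have room on both sides. I'll move above the dial now.

```bash
python3 -m crank '[[[0,0,0],[0,0,0.04],0],[[0,0,0],[0.02,-0.03,0.03],0],[[0,0,0],[0.035,-0.045,0],0],[[0,0,0],[0.035,-0.048,0],0],[[0,0,0],[0.035,-0.048,0],0],[[0,0,0],[0.035,-0.048,0],0],[[0,0,0],[0.035,-0.048,0],0],[[0,0,0],[0.035,-0.048,0],0],[[0,0,0],[0.035,-0.048,0],0],[[0,0,0],[0.03,-0.041,0],0],[[0,0,0],[0.008,-0.012,0],0],[[0,0,0],[0,0,0],0]]'
python3 - <<'E'
from h import *
s=r.read_state();print(s["position"],s["qpos"],s["force"])
w=cam("wrist");save("d",w["frame"]);print(w["C"],proj(w,[[.5824,.1428,.142]]))
E
```

```text
time_s: 1.65
position: [0.5819, 0.1429, 0.2923]
tool_rot: [-0.723, -3.056, 0.0]
force: [-0.8, 0.7, 0.4]
grip_width: 1.0
grip_force: 0.0
[0.58186525 0.14289385 0.29227893] [ 2.20778970e-01  3.14660415e-01  1.62219564e+00  3.55722641e-04
  1.20562304e+00 -8.85807104e-01] [-0.76191145  0.74978054  0.44139299]
[0.50916472 0.17978933 0.45413778] [[273.83346817 191.4993452 ]]
```

View pics/d.png

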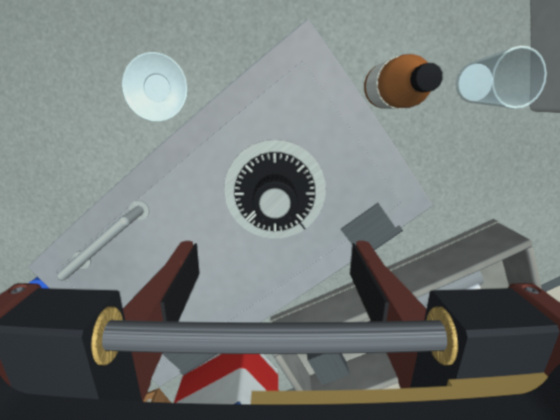

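The wrist view shows the dial at (275,190), the knob top at (275,203) and the index line at about (303,223). I'll refine the centre and unwrap the dial into polar form.

```bash
cat >> h.py <<'E'
YAW=np.radians(11.35)
def unwrap(c,D,rs=np.arange(.024,.056,.00025),n=1440,z=.142):
    """rows: radius, cols: angle ccw from index (chest x), 0.25deg each; col -> number = col/36"""
    a=np.arange(n)*2*np.pi/n+YAW
    A,Rr=np.meshgrid(a,rs); zz=np.where(Rr>.0427,.135,z)
    X=np.stack([D[0]+Rr*np.cos(A),D[1]+Rr*np.sin(A),zz],-1)
    p=proj(c,X).reshape(len(rs),n,2).astype(np.float32)
    return cv2.remap(c["frame"],p[...,0],p[...,1],cv2.INTER_CUBIC)
def centre(c,guess,rad=60):
    u=proj(c,[guess])[0].astype(int);g=cv2.cvtColor(c["frame"],cv2.COLOR_RGB2GRAY)
    m=np.zeros_like(g);sl=np.s_[max(u[1]-rad,0):u[1]+rad,max(0,u[0]-rad):u[0]+rad];m[sl]=g[sl]<75
    m=cv2.morphologyEx(m,cv2.MORPH_OPEN,np.ones((3,3)));m=cv2.morphologyEx(m,cv2.MORPH_CLOSE,np.ones((9,9)))
    k=cv2.convexHull(max(cv2.findContours(m,0,2)[0],key=cv2.contourArea))
    P=onz(c,k.reshape(-1,2),.142)
    q=cv2.minEnclosingCircle(P[:,:2].astype(np.float32)*1000); e=cv2.fitEllipse(k); return q,onz(c,[e[0]],.142)[0]
E
python3 - <<'E'
from h import *
w=cam("wrist");q,D=centre(w,[.5824,.1428,.142]);print(q,D)
U=unwrap(w,D);big=np.vstack([cv2.resize(U[:,:720],(780,280)),cv2.resize(U[:,720:],(780,280))]);save("e",big)
E
```

```text
((582.9085083007812, 143.04299926757812), 40.206912994384766) [0.58170167 0.14358805 0.142     ]
```

View pics/e.png

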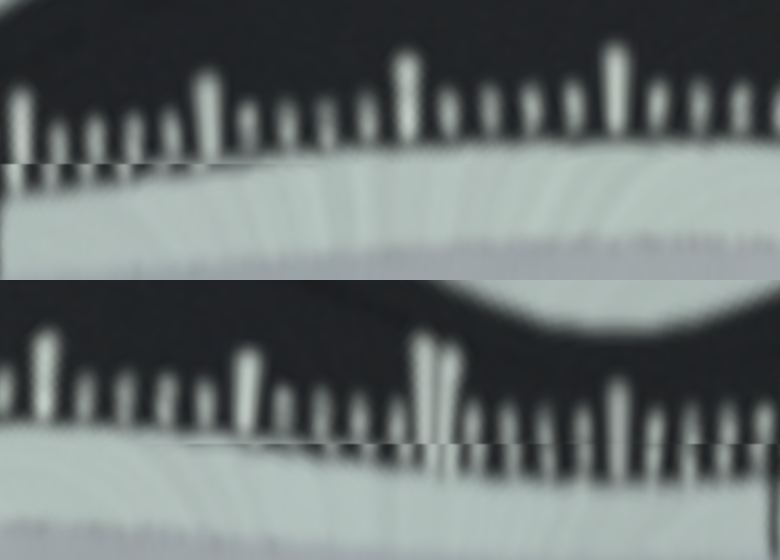

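The 0 line is at x=437 in the lower strip and the index is at about 773. That is 9 ticks beyond 0 plus about 0.2, so the dial starts at about 30.8. I'll make a numeric reader with a centre fit.

```bash
cat >> h.py <<'E'
def refine(c,D,it=6):
    D=np.array(D,float).copy();rs=np.arange(.036,.050,.00025)
    for k in range(it):
        g=cv2.GaussianBlur(cv2.cvtColor(unwrap(c,D,rs),cv2.COLOR_RGB2GRAY),(41,1),0).astype(float)
        d=np.diff(cv2.GaussianBlur(g,(1,9),0),axis=0);i=d.argmax(0);ok=(d.max(0)>2.5)&(i>1)&(i<len(rs)-4)
        a=np.arange(1440)*2*np.pi/1440+YAW
        A=np.c_[np.cos(a),np.sin(a),np.ones(1440)]
        for _ in range(3):
            s=np.linalg.lstsq(A[ok],rs[i[ok]],rcond=None)[0];res=abs(A@s-rs[i]);ok&=res<.0015
        D[:2]+=s[:2]
    return D,s[2],ok.mean(),ok
def dial(c,D):
    """tick phase: number mod 1 at index; index col; strip"""
    D,R,f,ok=refine(c,D)
    g=cv2.cvtColor(unwrap(c,D,np.arange(.0375,.0412,.00025)),cv2.COLOR_RGB2GRAY).astype(float).mean(0)
    a=np.arange(1440)*.25
    hp=g-cv2.GaussianBlur(g[None],(81,1),0)[0]
    z=(hp*ok*np.exp(-2j*np.pi*a/9)).sum();ph=(-np.angle(z)/(2*np.pi))%1
    gi=cv2.cvtColor(unwrap(c,D,np.arange(.0460,.0515,.00025)),cv2.COLOR_RGB2GRAY).astype(float).mean(0)
    gi=np.roll(gi,80)[:160];gi=cv2.GaussianBlur(gi[None],(9,1),0)[0];bi=gi.argmin()
    idx=(bi-80)*.25; 
    return dict(D=D[:2].round(4),R=round(R,4),vis=round(f,2),phase=round(ph,2),idx=idx,depth=round(np.median(gi)-gi.min()),num_frac=round((ph-idx/9)%1,2),amp=round(abs(z)/1440,2))
E
python3 - <<'E'
from h import *
w=cam("wrist");print(dial(w,[.5838,.1432,.142]))
t=cam("top");print(dial(t,[.5824,.1428,.142]))
# knob top by bright blob, wrist
f=cv2.cvtColor(w["frame"],cv2.COLOR_RGB2GRAY);u=proj(w,[[.583,.143,.177]])[0];print(u)
m=np.zeros_like(f);x,y=u.astype(int);m[y-18:y+18,x-18:x+18]=f[y-18:y+18,x-18:x+18]>100
c=max(cv2.findContours(m,0,2)[0],key=cv2.contourArea);e=cv2.fitEllipse(cv2.convexHull(c));print(e,onz(w,[e[0]],.177))
E
```

```text
{'D': array([0.5841, 0.1428]), 'R': np.float64(0.0419), 'vis': np.float64(0.79), 'phase': np.float64(0.82), 'idx': np.float64(0.0), 'depth': 89, 'num_frac': np.float64(0.82), 'amp': np.float64(18.51)}
{'D': array([0.5677, 0.1465]), 'R': np.float64(0.0425), 'vis': np.float64(0.01), 'phase': np.float64(0.3), 'idx': np.float64(-20.0), 'depth': 18, 'num_frac': np.float64(0.52), 'amp': np.float64(0.0)}
[273.30057321 202.78916584]
((273.42364501953125, 204.11351013183594), (29.391372680664062, 30.92233657836914), 88.06311798095703) [[0.58419767 0.14253013 0.177     ]]
```

The dial reads 30.82 with its axis at (0.584, 0.1427). Now I'll descend and grip the knob.

```bash
python3 -m crank '[[[0,0,0],[0.002,0,-0.04],0],[[0,0,0],[0,0,-0.04],0],[[0,0,0],[0,0,-0.035],0],[[0,0,0],[0,0,-0.02],0],[[0,0,0],[0,0,-0.009],0],[[0,0,0],[0,0,0],0]]' 30
python3 -c "
from h import *
s=r.read_state();print(s['position'],s['force'],s['ft_torque'])"
python3 -m crank '[[[0,0,0],[0,0,0],0.3],[[0,0,0],[0,0,0],0.5],[[0,0,0],[0,0,0],0.8],[[0,0,0],[0,0,0],0.8],[[0,0,0],[0,0,0],0.8],[[0,0,0],[0,0,0],0.8]]'
python3 - <<'E'
from h import *
s=r.read_state();print(s['position'],s['force'],s['ft_torque'],s["qpos"][5])
w=cam("wrist");print(dial(w,[.584,.1427,.142]));save("f",w["frame"])
E
```

```text
time_s: 2.6
position: [0.5837, 0.1439, 0.1486]
tool_rot: [-0.719, -3.058, 0.0]
force: [-0.4, -0.2, -0.3]
grip_width: 1.002
grip_force: 0.0
[0.58366486 0.14391981 0.14862913] [-0.41646354 -0.2199241  -0.32556511] [0.01675345 0.01284858 0.03621849]
time_s: 3.35
position: [0.5837, 0.1426, 0.1488]
tool_rot: [-0.72, -3.057, 0.002]
force: [-1.9, -4.3, 4.3]
grip_width: 0.474
grip_force: 30.0
[0.58371128 0.14257484 0.14884681] [-1.91513732 -4.31237016  4.27040321] [-0.80046914  0.37974216  0.00257626] -0.8872780587591382
{'D': array([0.5864, 0.1414]), 'R': np.float64(0.0438), 'vis': np.float64(0.57), 'phase': np.float64(0.38), 'idx': np.float64(3.0), 'depth': 39, 'num_frac': np.float64(0.04), 'amp': np.float64(1.11)}
```

View pics/f.png

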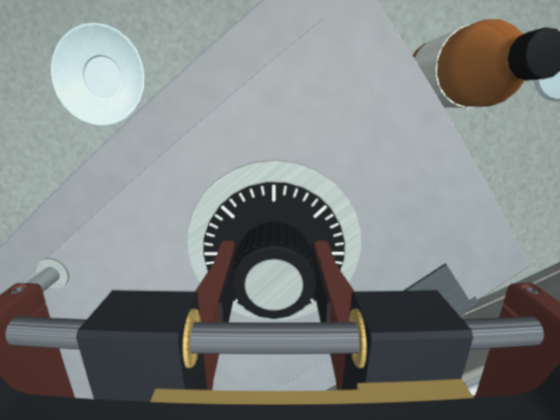

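The picture shows the knob top at (275,285) held squarely between the fingers. The near half of the dial ticks is visible around (275,190), but the index is hidden. I'll write a reader that uses only the visible sector, with the tick phase mod 1 and the long lines mod 5.

```bash
cat >> h.py <<'E'
def gripped(c,D=(.584,.1427,.142),half=62,v=0):
    D=np.array(D,float);rs=np.arange(.037,.049,.00025);a=np.arange(1440)*2*np.pi/1440+YAW
    cd=np.arctan2(c["C"][1]-D[1],c["C"][0]-D[0]);sec=abs(np.angle(np.exp(1j*(a-cd))))<np.radians(half)
    for k in range(6):
        g=cv2.GaussianBlur(cv2.cvtColor(unwrap(c,D,rs),cv2.COLOR_RGB2GRAY),(31,1),0).astype(float)
        d=np.diff(cv2.GaussianBlur(g,(1,7),0),axis=0);i=d.argmax(0);ok=sec&(d.max(0)>2.5)
        A=np.c_[np.cos(a),np.sin(a)];y=rs[i]-.0419
        for _ in range(3):
            s=np.linalg.lstsq(A[ok],y[ok],rcond=None)[0];ok&=abs(A@s-y)<.0015
        D[:2]+=s
    def ph(lo,hi,per):
        g=cv2.cvtColor(unwrap(c,D,np.arange(lo,hi,.00025)),cv2.COLOR_RGB2GRAY).astype(float).mean(0)
        g=g-g[sec].mean();z=(g*sec*np.exp(-2j*np.pi*np.arange(1440)*.25/per)).sum()
        return (-np.angle(z)/2/np.pi)%1
    p1=ph(.0375,.041,9);g=cv2.cvtColor(unwrap(c,D,np.arange(.0335,.0355,.00025)),cv2.COLOR_RGB2GRAY).astype(float).mean(0)
    # long lines: number mod 5 candidates k+p1, bright at angle = n*9 mod 45
    ang=np.arange(1440)*.25;sc=[]
    for k in range(5):
        n=k+p1; m=sec&(abs((ang-9*n+22.5)%45-22.5)<1.5);sc.append(g[m].mean())
    sc=np.array(sc)
    # number = ccw angle of a "0-type" line /9
    return D[:2].round(4),round(ok.sum()/max(sec.sum(),1),2),"n mod5=%.2f"%((np.argmax(sc)+( 1-p1 if 0 else p1))%5),sc.round()
E
python3 - <<'E'
from h import *
w=cam("wrist");print(gripped(w))
E
```

```text
(array([0.5831, 0.143 ]), np.float64(1.0), 'n mod5=0.82', array([171.,  52.,  57.,  57.,  52.]))
```

The reader gives 0.82 mod 5, which matches 30.8. Going right to 20 needs −1.70 rad. I'll turn most of it and then check.

```bash
python3 -m crank '[[[0,0,-0.05],[0,0,0],0.8],[[0,0,-0.12],[0,0,0],0.8],[[0,0,-0.12],[0,0,0],0.8],[[0,0,-0.12],[0,0,0],0.8],[[0,0,-0.12],[0,0,0],0.8],[[0,0,-0.12],[0,0,0],0.8],[[0,0,-0.12],[0,0,0],0.8],[[0,0,-0.12],[0,0,0],0.8],[[0,0,-0.12],[0,0,0],0.8],[[0,0,-0.12],[0,0,0],0.8],[[0,0,-0.12],[0,0,0],0.8],[[0,0,0],[0,0,0],0.8]]'
cat > look.py <<'E'
from h import *
s=r.read_state();R=Ro.from_rotvec(s["tool_rot"]).as_matrix()
yaw=np.degrees(np.arctan2(R[1,1],R[0,1]))
print("yaw",yaw.round(2),"q6",s["qpos"][5].round(3),"pos",s["position"].round(4),"F",s["force"].round(1),"M",s["ft_torque"].round(3))
print(gripped(cam("wrist")))
E
python3 look.py
```

```text
time_s: 4.95
position: [0.5833, 0.1423, 0.1488]
tool_rot: [2.375, 2.057, -0.003]
force: [-3.3, -6.1, 6.1]
grip_width: 0.47
grip_force: 30.0
yaw -8.21 q6 0.364 pos [0.5833 0.1423 0.1488] F [-3.3 -6.1  6.1] M [-1.175  0.63  -0.028]
(array([0.5843, 0.1436]), np.float64(1.0), 'n mod5=2.85', array([ 53.,  54., 176.,  54.,  59.]))
```

The dial is at 22.85 with no slip. It needs another −0.448 rad.

```bash
python3 -m crank '[[[0,0,-0.1],[0,0,0],0.8],[[0,0,-0.1],[0,0,0],0.8],[[0,0,-0.1],[0,0,0],0.8],[[0,0,-0.08],[0,0,0],0.8],[[0,0,-0.05],[0,0,0],0.8],[[0,0,-0.015],[0,0,0],0.8],[[0,0,0],[0,0,0],0.8]]'
python3 look.py
```

```text
time_s: 5.88
position: [0.5832, 0.1423, 0.1488]
tool_rot: [2.768, 1.484, -0.004]
force: [-4.2, -6.3, 7.5]
grip_width: 0.475
grip_force: 30.0
yaw -33.61 q6 0.808 pos [0.5832 0.1423 0.1488] F [-4.2 -6.3  7.5] M [-1.164  0.762  0.15 ]
(array([0.5848, 0.1434]), np.float64(1.0), 'n mod5=0.04', array([174.,  55.,  61.,  57.,  54.]))
```

The dial is at 20.04. Now left toward 29, which is +1.407 rad.

```bash
python3 -m crank '[[[0,0,0.05],[0,0,0],0.8],[[0,0,0.1],[0,0,0],0.8],[[0,0,0.12],[0,0,0],0.8],[[0,0,0.12],[0,0,0],0.8],[[0,0,0.12],[0,0,0],0.8],[[0,0,0.12],[0,0,0],0.8],[[0,0,0.12],[0,0,0],0.8],[[0,0,0.12],[0,0,0],0.8],[[0,0,0.12],[0,0,0],0.8],[[0,0,0.12],[0,0,0],0.8],[[0,0,0.06],[0,0,0],0.8],[[0,0,0],[0,0,0],0.8]]'
python3 look.py
```

```text
time_s: 7.42
position: [0.5836, 0.1424, 0.1488]
tool_rot: [-1.488, -2.766, 0.002]
force: [-3.2, -6.3, 5.0]
grip_width: 0.473
grip_force: 30.0
yaw 33.44 q6 -0.363 pos [0.5836 0.1424 0.1488] F [-3.2 -6.3  5. ] M [-1.051  0.492  0.024]
(array([0.5835, 0.1434]), np.float64(1.0), 'n mod5=2.48', array([ 54.,  51., 174.,  52.,  57.]))
```

```bash
python3 -m crank '[[[0,0,0.08],[0,0,0],0.8],[[0,0,0.08],[0,0,0],0.8],[[0,0,0.05],[0,0,0],0.8],[[0,0,0.025],[0,0,0],0.8],[[0,0,0.004],[0,0,0],0.8],[[0,0,0],[0,0,0],0.8]]'
python3 look.py
```

```text
time_s: 8.22
position: [0.5837, 0.1425, 0.1488]
tool_rot: [-1.149, -2.923, 0.002]
force: [-2.6, -4.9, 4.7]
grip_width: 0.474
grip_force: 30.0
yaw 47.08 q6 -0.601 pos [0.5837 0.1425 0.1488] F [-2.6 -4.9  4.7] M [-0.977  0.454 -0.171]
(array([0.5833, 0.1433]), np.float64(1.0), 'n mod5=3.98', array([ 57.,  56.,  51., 175.,  54.]))
```

The dial is at 28.98. I'll reduce the grip to 14 N so that slip caps the torque below the strain limit, then creep right.

```bash
python3 -m crank '[[[0,0,0],[0,0,0],0.8],[[0,0,-0.04],[0,0,0],0.8],[[0,0,-0.05],[0,0,0],0.8],[[0,0,-0.05],[0,0,0],0.8],[[0,0,-0.03],[0,0,0],0.8],[[0,0,-0.02],[0,0,0],0.8],[[0,0,0],[0,0,0],0.8]]' 14
python3 look.py
python3 -m crank '[[[0,0,-0.015],[0,0,0],0.8],[[0,0,-0.02],[0,0,0],0.8],[[0,0,-0.02],[0,0,0],0.8]]'
python3 look.py
```

```text
time_s: 9.15
position: [0.5836, 0.1425, 0.1488]
tool_rot: [-1.421, -2.802, 0.002]
force: [-2.8, -5.6, 5.1]
grip_width: 0.477
grip_force: 14.0
yaw 36.21 q6 -0.411 pos [0.5836 0.1425 0.1488] F [-2.8 -5.6  5.1] M [-1.043  0.481  0.011]
(array([0.5835, 0.1434]), np.float64(1.0), 'n mod5=2.78', array([ 54.,  50., 174.,  52.,  57.]))
time_s: 9.57
position: [0.5836, 0.1424, 0.1488]
tool_rot: [-1.498, -2.761, 0.003]
force: [-3.7, -5.6, 5.3]
grip_width: 0.478
grip_force: 14.0
yaw 33.04 q6 -0.356 pos [0.5836 0.1424 0.1488] F [-3.7 -5.6  5.3] M [-1.082  0.44   0.162]
(array([0.5835, 0.1434]), np.float64(1.0), 'n mod5=2.44', array([ 55.,  53., 174.,  52.,  58.]))
```

```bash
python3 -m crank '[[[0,0,-0.015],[0,0,0],0.8],[[0,0,-0.015],[0,0,0],0.8]]' |grep -v grip
python3 look.py
python3 -m crank '[[[0,0,-0.015],[0,0,0],0.8],[[0,0,-0.015],[0,0,0],0.8]]' |grep -v grip
python3 look.py
```

```text
time_s: 9.88
position: [0.5836, 0.1424, 0.1488]
tool_rot: [-1.539, -2.739, 0.002]
force: [-2.5, -5.2, 5.3]
yaw 31.33 q6 -0.326 pos [0.5836 0.1424 0.1488] F [-2.5 -5.2  5.3] M [-1.066  0.464  0.079]
(array([0.5836, 0.1435]), np.float64(1.0), 'n mod5=2.25', array([ 54.,  52., 174.,  53.,  57.]))
time_s: 10.18
position: [0.5836, 0.1424, 0.1488]
tool_rot: [-1.58, -2.715, 0.003]
force: [-2.6, -5.8, 4.6]
yaw 29.61 q6 -0.296 pos [0.5836 0.1424 0.1488] F [-2.6 -5.8  4.6] M [-1.049  0.494  0.075]
(array([0.5836, 0.1435]), np.float64(1.0), 'n mod5=2.06', array([ 54.,  52., 174.,  53.,  57.]))
```

```bash
for i in 1; do python3 -m crank '[[[0,0,-0.02],[0,0,0],0.8],[[0,0,-0.02],[0,0,0],0.8]]' |grep time
python3 look.py; done
python3 -m crank '[[[0,0,-0.02],[0,0,0],0.8],[[0,0,-0.02],[0,0,0],0.8]]' |grep time
python3 look.py
```

```text
time_s: 10.48
yaw 27.31 q6 -0.256 pos [0.5836 0.1424 0.1488] F [-3.1 -6.   5.4] M [-1.091  0.514  0.11 ]
(array([0.5837, 0.1435]), np.float64(1.0), 'n mod5=1.81', array([ 53., 173.,  53.,  56.,  54.]))
time_s: 10.78
yaw 25.02 q6 -0.216 pos [0.5836 0.1424 0.1488] F [-2.1 -4.2  4.5] M [-1.072  0.498  0.073]
(array([0.5837, 0.1435]), np.float64(1.0), 'n mod5=1.55', array([ 52., 173.,  53.,  56.,  54.]))
```

```bash
python3 -m crank '[[[0,0,-0.02],[0,0,0],0.8],[[0,0,-0.02],[0,0,0],0.8]]' |grep time
python3 look.py
python3 -m crank '[[[0,0,-0.02],[0,0,0],0.8],[[0,0,-0.02],[0,0,0],0.8]]' |grep time
python3 look.py
```

```text
time_s: 11.08
yaw 22.73 q6 -0.176 pos [0.5835 0.1424 0.1488] F [-2.7 -5.5  5. ] M [-1.033  0.552  0.093]
(array([0.5837, 0.1435]), np.float64(1.0), 'n mod5=1.29', array([ 52., 175.,  52.,  55.,  55.]))
time_s: 11.38
yaw 20.44 q6 -0.136 pos [0.5835 0.1424 0.1488] F [-3.2 -5.   5.7] M [-1.061  0.571  0.129]
(array([0.5837, 0.1436]), np.float64(1.0), 'n mod5=1.04', array([ 52., 175.,  52.,  55.,  55.]))
```

```bash
python3 -m crank '[[[0,0,-0.02],[0,0,0],0.8],[[0,0,-0.02],[0,0,0],0.8]]' |grep time
python3 look.py
python3 -m crank '[[[0,0,-0.02],[0,0,0],0.8],[[0,0,-0.02],[0,0,0],0.8]]' |grep time
python3 look.py
```

```text
time_s: 11.68
yaw 18.14 q6 -0.096 pos [0.5835 0.1424 0.1488] F [-2.8 -5.9  6.4] M [-1.092  0.502  0.062]
(array([0.5838, 0.1436]), np.float64(1.0), 'n mod5=0.78', array([175.,  53.,  57.,  55.,  52.]))
time_s: 11.98
yaw 15.85 q6 -0.056 pos [0.5835 0.1424 0.1488] F [-3.5 -5.7  6.1] M [-1.071  0.539  0.094]
(array([0.5838, 0.1436]), np.float64(1.0), 'n mod5=0.53', array([175.,  53.,  61.,  55.,  52.]))
```

```bash
python3 -m crank '[[[0,0,-0.02],[0,0,0],0.8],[[0,0,-0.02],[0,0,0],0.8]]' |grep time
python3 look.py
python3 -m crank '[[[0,0,-0.02],[0,0,0],0.8],[[0,0,-0.02],[0,0,0],0.8]]' |grep time
python3 look.py
```

```text
time_s: 12.28
yaw 13.55 q6 -0.016 pos [0.5835 0.1423 0.1488] F [-2.8 -5.6  5.8] M [-1.097  0.593  0.063]
(array([0.5839, 0.1436]), np.float64(1.0), 'n mod5=0.27', array([176.,  53.,  59.,  55.,  52.]))
time_s: 12.58
yaw 11.26 q6 0.024 pos [0.5834 0.1424 0.1488] F [-3.  -5.1  5.4] M [-1.081  0.57   0.069]
(array([0.5839, 0.1436]), np.float64(1.0), 'n mod5=0.02', array([176.,  53.,  61.,  54.,  53.]))
```

```bash
python3 -m crank '[[[0,0,-0.02],[0,0,0],0.8],[[0,0,-0.02],[0,0,0],0.8]]' |grep time
python3 look.py
python3 -m crank '[[[0,0,-0.02],[0,0,0],0.8],[[0,0,-0.02],[0,0,0],0.8]]' |grep time
python3 look.py
```

```text
time_s: 12.88
yaw 9.01 q6 0.064 pos [0.5834 0.1423 0.1488] F [-3.1 -5.   5.9] M [-1.071  0.623  0.391]
(array([0.584 , 0.1436]), np.float64(1.0), 'n mod5=4.87', array([ 52.,  58.,  55.,  55., 176.]))
time_s: 13.18
yaw 6.72 q6 0.104 pos [0.5833 0.1424 0.1487] F [-2.6 -4.9  5.4] M [-0.841  0.647  0.306]
(array([0.584 , 0.1436]), np.float64(1.0), 'n mod5=4.84', array([ 54.,  61.,  52.,  54., 175.]))
```

The dial came up solid at about 24.85. Torque rose to 0.39 N m, then the pads slipped at 0.31 while the dial stayed still, so the bolt is back. I'll release, rise and move over the handle, whose expected centre is (0.5455, -0.0466).

```bash
python3 -m crank '[[[0,0,0.02],[0,0,0],0.6],[[0,0,0],[0,0,0],0],[[0,0,0],[0,0,0],0],[[0,0,0],[0,0,0],0],[[0,0,0],[0,0,0.02],0],[[0,0,0],[0,0,0.04],0],[[0,0,0],[0,0,0.04],0],[[0,0,0],[0,0,0.04],0],[[0,0,0.06],[-0.01,-0.05,0],0],[[0,0,0],[-0.01,-0.05,0],0],[[0,0,0],[-0.01,-0.05,0],0],[[0,0,0],[-0.008,-0.039,0],0]]'
python3 -m crank '[[[0,0,0],[0,0,0],0]]' >/dev/null
python3 - <<'E'
from h import *
s=r.read_state();print(s["position"],s["force"],s["qpos"][5])
w=cam("wrist");save("g",w["frame"]);print(proj(w,[[.5455,-.0466,.169],[.5455-.0098,-.0466+.049,.169],[.5455+.0098,-.0466-.049,.169]]))
E
```

```text
time_s: 14.72
position: [0.5456, -0.0474, 0.2888]
tool_rot: [1.993, 2.428, 0.0]
force: [-0.2, -0.3, -0.4]
grip_width: 1.004
grip_force: 0.0
[ 0.5455818  -0.04775825  0.2887544 ] [0.11602801 0.43164754 0.05147258] -0.30242708254066253
[[273.20635679 198.70684045]
 [272.95692196 144.78794538]
 [273.43541939 247.49009837]]
```

View pics/g.png

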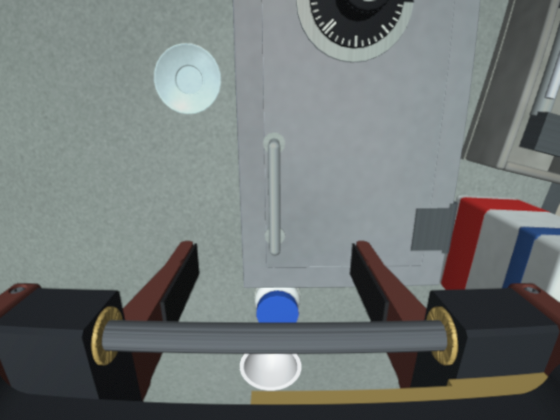

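The bar runs from (275,142) to (275,252), within 2 px of the prediction. I'll descend and grip it.

```bash
python3 -m crank '[[[0,0,0],[0.0015,0.001,-0.04],0],[[0,0,0],[0,0,-0.04],0],[[0,0,0],[0,0,-0.035],0],[[0,0,0],[0,0,-0.018],0],[[0,0,0],[0,0,-0.006],0],[[0,0,0],[0,0,0],0.5],[[0,0,0],[0,0,0],0.8],[[0,0,0],[0,0,0],1],[[0,0,0],[0,0,0],1],[[0,0,0],[0,0,0],1],[[0,0,0],[0,0,0],1]]' 30
```

```text
time_s: 16.27
position: [0.5475, -0.0448, 0.1497]
tool_rot: [1.992, 2.429, 0.0]
force: [-0.3, 0.2, -0.5]
grip_width: 0.357
grip_force: 0.0
```

```bash
python3 -c "
import numpy as np
c,s=np.cos(np.radians(11.35)),np.sin(np.radians(11.35));p=None
for d in list(range(0,65,3)):
    a=np.radians(d);x=-.19*np.cos(a)+.044*np.sin(a);z=.19*np.sin(a)+.044*np.cos(a)
    q=np.array([x*c,x*s,z])
    if p is not None: print(d,(q-p).round(4).tolist())
    p=q
"
```

```text
3 [0.0025, 0.0005, 0.0099]
6 [0.003, 0.0006, 0.0097]
9 [0.0035, 0.0007, 0.0096]
12 [0.004, 0.0008, 0.0094]
15 [0.0045, 0.0009, 0.0091]
18 [0.0049, 0.001, 0.0089]
21 [0.0054, 0.0011, 0.0086]
24 [0.0058, 0.0012, 0.0083]
27 [0.0062, 0.0013, 0.008]
30 [0.0066, 0.0013, 0.0076]
33 [0.007, 0.0014, 0.0073]
36 [0.0074, 0.0015, 0.0069]
39 [0.0077, 0.0016, 0.0065]
42 [0.0081, 0.0016, 0.0061]
45 [0.0084, 0.0017, 0.0056]
48 [0.0086, 0.0017, 0.0052]
51 [0.0089, 0.0018, 0.0047]
54 [0.0091, 0.0018, 0.0042]
57 [0.0093, 0.0019, 0.0037]
60 [0.0095, 0.0019, 0.0032]
63 [0.0096, 0.0019, 0.0027]
```

Still closing. I'll finish closing first, then test the lift gently.

```bash
python3 -m crank '[[[0,0,0],[0,0,0],1],[[0,0,0],[0,0,0],1],[[0,0,0],[0,0,0],1],[[0,0,0],[0,0,0],1]]' 30
python3 -m crank '[[[0,0,0],[0.0005,0,0.0015],1],[[0,0,0],[0.0005,0,0.0015],1],[[0,0,0],[0.0005,0,0.001],1]]'
```

```text
time_s: 16.77
position: [0.5449, -0.0451, 0.1493]
tool_rot: [-1.989, -2.426, 0.006]
force: [-8.2, -3.1, 6.1]
grip_width: 0.116
grip_force: 30.0
time_s: 17.15
position: [0.5452, -0.045, 0.1514]
tool_rot: [-1.988, -2.425, 0.008]
force: [-5.6, -3.2, -9.8]
grip_width: 0.116
grip_force: 30.0
```

```bash
python3 -m crank '[[[0,0,0],[0.0005,0,0.0015],1],[[0,0,0],[0.0005,0,0.0015],1]]'
python3 -m crank '[[[0,0,0],[0.0005,0,0.0015],1],[[0,0,0],[0.0005,0,0.0015],1]]'
```

```text
time_s: 17.4
position: [0.5459, -0.0449, 0.1542]
tool_rot: [-1.987, -2.424, 0.009]
force: [-5.2, -2.2, -9.1]
grip_width: 0.117
grip_force: 30.0
time_s: 17.65
position: [0.5466, -0.0448, 0.157]
tool_rot: [-1.987, -2.423, 0.009]
force: [-6.5, -1.7, -9.0]
grip_width: 0.112
grip_force: 30.0
```

The lid is rising freely, 7.7 mm so far at a steady 9 N, so it's unlocked. I'll follow the arc.

```bash
python3 -m crank '[[[0,0,0],[0.003,0.0006,0.0097],1],[[0,0,0],[0.0035,0.0007,0.0096],1],[[0,0,0],[0.004,0.0008,0.0094],1],[[0,0,0],[0.0045,0.0009,0.0091],1],[[0,0,0],[0.0049,0.001,0.0089],1],[[0,0,0],[0.0054,0.0011,0.0086],1],[[0,0,0],[0.0058,0.0012,0.0083],1]]'
python3 -c "
from h import *
s=r.read_state();print(s['force'],s['ft_torque'])"
```

```text
time_s: 18.52
position: [0.5754, -0.0389, 0.2207]
tool_rot: [-1.984, -2.42, 0.016]
force: [-16.7, -3.3, -1.1]
grip_width: 0.116
grip_force: 30.0
[-16.65746886  -3.33593451  -1.05609736] [-0.64114617  3.07549989  0.0310516 ]
```

```bash
python3 -m crank '[[[0,0,0],[0.0042,0.0009,0.0095],1],[[0,0,0],[0.0062,0.0013,0.008],1],[[0,0,0],[0.0066,0.0013,0.0076],1],[[0,0,0],[0.007,0.0014,0.0073],1],[[0,0,0],[0.0074,0.0015,0.0069],1]]'
python3 -c "
from h import *
s=r.read_state();print(s['force'],s['ft_torque'])"
```

```text
time_s: 19.15
position: [0.6106, -0.0317, 0.2603]
tool_rot: [-1.988, -2.424, 0.007]
force: [-4.2, 0.9, -10.7]
grip_width: 0.114
grip_force: 30.0
[ -4.24997085   0.94295626 -10.74083703] [-0.04088145  0.85213659  0.13225737]
```

```bash
python3 -m crank '[[[0,0,0],[0.0081,0.0016,0.0061],1],[[0,0,0],[0.0084,0.0017,0.0056],1],[[0,0,0],[0.0086,0.0017,0.0052],1],[[0,0,0],[0.0089,0.0018,0.0047],1],[[0,0,0],[0.0091,0.0018,0.0042],1]]'
python3 -m crank '[[[0,0,0],[0.0093,0.0019,0.0037],1],[[0,0,0],[0.0095,0.0019,0.0032],1],[[0,0,0],[0.0096,0.0019,0.0027],1],[[0,0,0],[0,0,0],1]]'
```

```text
time_s: 19.77
position: [0.6534, -0.023, 0.2882]
tool_rot: [-1.988, -2.424, 0.007]
force: [-14.4, 1.9, 7.1]
grip_width: 0.113
grip_force: 30.0
time_s: 20.27
position: [0.6845, -0.0171, 0.2995]
tool_rot: [-1.991, -2.428, 0.0]
force: [-6.9, 2.1, 8.9]
grip_width: 0.111
grip_force: 30.0
```

The lid is at about 64°. I'll open the fingers slightly and back out straight up.

```bash
python3 -m crank '[[[0,0,0],[0,0,0],0.75],[[0,0,0],[0,0,0],0.75],[[0,0,0],[0,0,0],0.75]]'
python3 -m crank '[[[0,0,0],[0,0,0.01],0.75],[[0,0,0],[0,0,0.015],0.75],[[0,0,0],[0,0,0.03],0.75],[[0,0,0],[0,0,0.04],0.75],[[0,0,0],[0,0,0.04],0.75],[[0,0,0],[-0.04,0,0.02],0.75],[[0,0,0],[-0.05,0,0],0.75],[[0,0,0],[0,0,0],0.75],[[0,0,0],[0,0,0],0.75]]'
python3 - <<'E'
from h import *
save("h",cam("side")["frame"])
E
```

```text
time_s: 20.65
position: [0.6852, -0.0178, 0.2978]
tool_rot: [1.992, 2.429, 0.0]
force: [-0.1, 0.0, 0.3]
grip_width: 0.251
grip_force: 0.0
time_s: 21.78
position: [0.5956, -0.0178, 0.4543]
tool_rot: [1.991, 2.428, 0.002]
force: [0.5, 0.8, 0.4]
grip_width: 0.246
grip_force: 0.0
```

View pics/h.png

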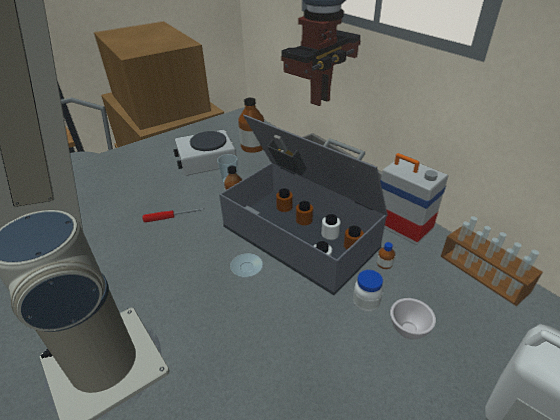

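The lid stands open with its edge running from about (247,118) to (385,185). The gripper is clear at (320,60) and the bystanders haven't moved. I'll hand it in.

```bash
python3 -c "
from cell import r
print(r.job_done())"
```

```text
the job is handed in; nothing more can be done
None
```

The chest is unlocked and its lid stands open by itself at about 64°; the gripper is clear, the surrounding items look unmoved in the last side view, and the job was handed in at about 22 s (no verdict was returned).

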